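# Switch on the warmer under the cup

### The arm

A 6-joint arm with a two-finger parallel gripper is mounted at the origin on the work surface. World frame = base frame: x ahead of the robot, y to its left, z up, the work surface at z = 0. Lengths are in mm, angles in rad, forces in N, time in s.
With the tool pointing down it reaches from about 275 to 1000 mm from the base axis. Payload 8.4 kg.
Tool frame: the origin (TCP) lies midway between the tips of the shut fingers; the grasp point (between the pads) lies 19 mm behind it; z points along the fingers, y is the line along which they close (so a half turn about z gives the same grasp; the last joint's range is limited). The gripper opens to 85 mm and grips with 20 to 120 N. Pads are 22 mm wide; open, the fingers measure 114 mm over their backs; the gripper's body (76 mm by 85 mm) begins 54 mm behind the grasp point. The pads swing forward as they close: fully open they stand 13 mm farther back than shut.
Start: joints at [-1.149, 0.353, 1.633, -0, 1.155, -0.002], TCP at [257.016, -569.711, 231.281] pointing down, gripper open.
Joint ranges: [-2.63, 2.63], [-0.92, 2.1], [0.06, 2.66], [-1.3, 4.44], [0, 2.69], [-3.02, 3.02]. Speed limits (rad/s): [2.22, 2.22, 2.79, 3.14, 3.14, 3.14].

### API

Orientations are given as [roll, pitch, yaw] about the fixed x, y, z axes, in that order (R = Rz(yaw) Ry(pitch) Rx(roll)).
In Python, from rig import telemetry, optics, r gives the robot as it stands.
- The arm moves only by the tool play_rows, never from a script. Its arguments are lists of equal length, an entry for each row: "dp": the shift along the tool's x, y, z in units of 40 mm (1.0 is 40 mm), a list of three; "rot": the turn, a rotation vector about the tool's x, y, z in units of 6 degrees (1.0 is 6 degrees), a list of three. In form: {"dp": [[tx, ty, tz], ...], "rot": [[ax, ay, az], ...]}. A call has 1 to 5 rows; each row is the pose to reach, as a shift and turn from the pose commanded when the call began, along the tool's axes at that moment; what a row does not reach only later rows make up. A row lasts 1/12 s, in which the tool goes at most 41.7 mm and 7.16 degrees, less where a joint would pass 70% of its speed; a pose out of reach is approached as far as the arm can. A call with a gripper value outside its range is refused whole. "fingers" is the opening, from 0 (shut) to 1 (fully open), set as the call begins (left out, the last holds). The fingers move at their own pace and stop on an object; "grip_force" is the grip in N (left out, the last holds). Time passes only in rows, so rows that repeat a pose let the fingers close. It gives the time, the measured TCP pose, the force, the opening and the grip force at its end, in the units of the state.
- telemetry.sense(): the state, without advancing time (a new reading comes with each control period).
- optics.grab_frame(name): name is "scene" or "top" or "wrist"; returns a dict with "color" (480x640x3 uint8, red, green, blue), "mtx" (3x3 intrinsics, pixels), "R" (3x3) and "t" (3): a world point X has camera coordinates R X + t; the wrist camera has in their place "mount" (4x4, takes a point from camera to tool coordinates, whose origin is the TCP and whose axes are the flange's). Camera axes: x right, y down, z forward; pixel columns grow to the right and rows downward; lengths in mm; the calibration is good to about 2 mm. A picture is of the moment at which its call begins: read the wrist's pose just before it. There is no depth.
- r.sign_off(): hands the job in; it is judged then, once.
The state is a dict: "clock": time; "qpos": joint angles; "qvel": joint speeds; "joint_efforts": joint torques, N m; "eef_pos": TCP position; "tcp_rot": TCP orientation; "contact_force": force on the tool from outside, world axes, zero at the start; "wrist_torque": the same for the moment, N m; "opening": opening from 0.0 (shut) to 1.0 (fully open); "grasp_force": force on a finger pad.
Only numpy, scipy, OpenCV 4.12 (cv2) and the standard library are available. Lean on these libraries where they do the work, as an engineer would, in place of code of your own. Each camera call takes 0.05 s, during which the arm holds its last target. There are 200 camera calls.

### The job

Two identical cup warmers stand on the coffee table, both switched off. Switch on the one that has a cup standing on its plate, by flipping its toggle past the centre so that it snaps over towards the plate; leave the other warmer off and the cup standing on its plate, undisturbed.

Things in the scene. Friction and masses are not known exactly. Their poses are not given: they have to be found in the camera images.
- warmer: Black cup warmer, fixed: a control box 75 (x) by 90 (y) by 45 mm high, joined to a round steel-topped plate 132 mm across, 22 mm high, centred 115 mm along +x. The one with the cup on its plate. Origin: on the table straight below the toggle's pivot, in the middle of the box's underside; +x points to the plate, z up.
- toggle (a joint): Switch of the warmer with the cup: metal bat on the middle of the box, pivot 45 mm above the table, 45 mm long, 8 mm thick at foot, 14 near tip. 0 = off, leaning 0.4 rad from upright, away from the plate; 0.4 = upright; 0.8 = on, leaning to the plate. A spring holds it at either end (about 2 N at 25 mm above the pivot); past upright it snaps over by itself.
- spare_toggle (a joint): Switch of the other warmer, same shape, values and spring as the first. That warmer is identical but its plate is empty; it stands on the other side of the robot's x axis, at least 260 mm away between box centres.
- cup: Plain blue-green ceramic cup, open at the top, 74 mm across the rim and 85 mm high, loose, standing in the middle of the warmer's plate (rim 107 mm above the table). Origin: centre of its underside; z up.
There are look-alikes about, which are no part of the job. Leave any green or pink look-alike of the warmer alone.

How it is judged (in metres and radians):
At the end, for the whole second after the job is handed in: The toggle of the warmer with the cup rests on its plate side (joint above 0.7 of 0.8 rad), the other toggle is still off (below 0.1 rad), and the cup stands upright (within 10 degrees) on its plate within 15 mm of where it was (value of joint toggle above 0.7 rad and value of joint spare_toggle below 0.1 rad and distance of cup from where it was at the start of the episode below 0.015 m and angle between cup's own z axis and vertical below 0.17 rad); the robot touches nothing.
It fails at once if the other warmer's toggle is flipped past its centre (value of joint spare_toggle above 0.4 rad).
It fails at once if the cup is shoved more than 15 mm or tipped more than 20 degrees (distance of cup from where it was at the start of the episode above 0.015 m or angle between cup's own z axis and vertical above 0.35 rad).
It also fails if it takes over 26 s, if anything falls off the work surface, if the arm or the gripper's body presses on something with over 40 N, if the wrist force passes 120 N, or if a joint passes its speed limit or range.

## Working session

There is one attempt and no reset: what is moved stays moved. The work goes in short steps, Python scripts to look and compute and a tool call to move; the robot and the scene stay as the last step left them, time stands still between calls to the robot, and variables do not carry over. Pictures are saved under pics/ and viewed, at most 10 in all, crops included, and the job is handed in when it is done.

Besides the shell and the picture viewer there is one more tool, called after "Call:" by a JSON object that holds its "op" and its "data", one argument or row to a line. play_rows: Moves the arm, as the interface text tells. Its arguments: {"type":"object","properties":{"dp":{"type":"array"},"rot":{"type":"array"},"fingers":{"type":"number"},"grip_force":{"type":"number"}},"required":["dp","rot"]}

```bash
mkdir -p pics
python3 - <<'E'
from rig import telemetry, optics, r
import cv2,numpy as np,pickle
s=telemetry.sense();print(s)
d={}
for n in("scene","top"):
    f=optics.grab_frame(n);d[n]=f;cv2.imwrite(f"pics/{n}0.png",f["color"][:,:,::-1]);print(n,f["mtx"].tolist(),f["R"].round(3).tolist(),f["t"].round(1).tolist())
pickle.dump(d,open("f0.pkl","wb"))
E
```

```text
{'clock': 0.0, 'qpos': array([-1.14938902e+00,  3.53698591e-01,  1.63413439e+00, -1.46591318e-05,
        1.15521491e+00, -2.39300468e-03]), 'qvel': array([-0.00123366,  0.00119931,  0.00046677, -0.00019485,  0.00116233,
       -0.00022593]), 'joint_efforts': array([-1.41817949e-03, -6.05264139e+01, -3.42062867e+01,  4.52296274e-05,
        9.60450416e-03, -1.91656738e-06]), 'eef_pos': array([ 256.81874604, -569.26578693,  230.53007528]), 'tcp_rot': array([-3.14013739e+00,  9.92031749e-06,  4.23806242e-01]), 'contact_force': array([ 0.14113897, -0.40408669, -1.25209068]), 'wrist_torque': array([-0.05379712,  0.06204355, -0.044665  ]), 'grasp_force': 0.0, 'opening': 1.002179270621448}
scene [[438.978259023529, 0.0, 312.6764420111016], [0.0, 438.978259023529, 236.92784233924849], [0.0, 0.0, 1.0]] [[0.19, 0.982, -0.01], [0.846, -0.169, -0.506], [-0.499, 0.088, -0.862]] [-69.6, -336.7, 1047.1]
top [[487.93077610591644, 0.0, 313.749756658972], [0.0, 487.93077610591644, 242.58432117884257], [0.0, 0.0, 1.0]] [[0.011, -0.999, 0.035], [-0.993, -0.015, -0.116], [0.116, -0.034, -0.993]] [-16.5, 445.4, 865.3]
```

View pics/top0.png

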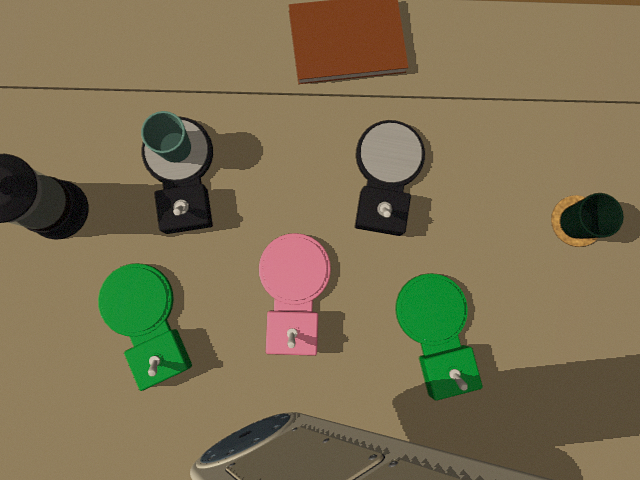

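View pics/scene0.png

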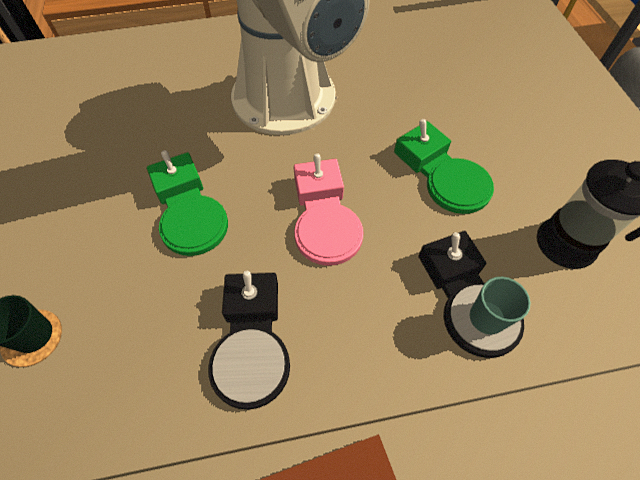

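Top view: black warmer with the blue-green cup at box (183,208), cup (165,133). Black warmer with an empty plate at (384,210). Green look-alikes at (157,360) and (450,372), pink one at (292,333). There is a dark green cup on a coaster at (590,218) and a press at (30,195). The one meant is the box at (183,208), at scene (453,258), since it is black and has the cup on its plate.

```bash
cat > h.py <<'E'
import numpy as np,cv2,pickle
def ray(f,p):
    d=f["R"].T@np.linalg.solve(f["mtx"],[p[0],p[1],1]);c=-f["R"].T@f["t"];return c,d
def plane(f,p,z):
    c,d=ray(f,p);return c+d*(z-c[2])/d[2]
def tri(f,p,g,q):
    a,u=ray(f,p);b,v=ray(g,q);u=u/np.linalg.norm(u);v=v/np.linalg.norm(v)
    s=np.linalg.lstsq(np.c_[u,-v],b-a,rcond=None)[0];P,Q=a+s[0]*u,b+s[1]*v
    return (P+Q)/2,np.linalg.norm(P-Q)
def proj(f,X):
    x=f["mtx"]@(f["R"]@np.asarray(X,float)+f["t"]);return x[:2]/x[2]
E
python3 - <<'E'
from h import *
d=pickle.load(open("f0.pkl","rb"));T,S=d["top"],d["scene"]
def blob(f,x0,y0,x1,y1,fn):
    im=f["color"][y0:y1,x0:x1].astype(int);m=fn(im).astype(np.uint8)
    n,l,st,c=cv2.connectedComponentsWithStats(m);k=1+st[1:,4].argmax();ys,xs=np.where(l==k);return np.c_[xs+x0,ys+y0],st[k]
bright=lambda im:(im.min(2)>75)&(np.ptp(im,axis=2)<45)
for nm,f,b in(("top",T,(165,192,200,225)),("scene",S,(440,225,475,265)),("spareT",T,(370,195,400,225))):
    p,st=blob(f,*b,bright);print(nm,len(p),p.min(0),p.max(0),p.mean(0)); 
    m=p.mean(0);w=np.linalg.eigh(np.cov((p-m).T));a=w[1][:,1];t=(p-m)@a;print(' ends',m+a*t.min(),m+a*t.max(),w[0])
dark=lambda im:(im.max(2)<45)
for nm,f,b in(("top",T,(150,120,216,235)),("spare",T,(350,115,428,238))):
    x0,y0,x1,y1=b;m=dark(f["color"][y0:y1,x0:x1].astype(int)).astype(np.uint8)
    ys,xs=np.where(m);print(nm,'dark',len(xs),xs.min()+x0,xs.max()+x0,ys.min()+y0,ys.max()+y0)
# steel discs: bright low saturation
for nm,b in(("cupplate",(135,110,220,185)),("spareplate",(350,115,430,188))):
    p,st=blob(T,*b,lambda im:(im.max(2)<45)); h=cv2.convexHull(p.astype(np.int32));(c,ax,an)=cv2.fitEllipse(h);P=plane(T,c,20);print(nm,c,ax,P.round(1))
c=T["color"][100:250,120:240,::-1];e=S["color"][215:365,405:535,::-1]
cv2.imwrite("pics/crop.png",np.hstack([cv2.resize(c,(380,475),interpolation=2),cv2.resize(e,(412,475),interpolation=2)]))
E
```

```text
top 167 [173 199] [187 214] [179.70658683 206.67065868]
 ends [185.0912633 201.0444077] [173.79535958 212.84708326] [13.27789884 19.35769744]
scene 196 [448 233] [462 260] [454.64795918 248.36734694]
 ends [454.64554805 232.99974182] [454.64978435 260.00021185] [11.17286652 55.19769862]
spareT 173 [377 202] [391 216] [384.17919075 208.84971098]
 ends [381.07294395 202.44996554] [387.90718041 216.53042225] [12.82665949 15.42646593]
top dark 3031 150 212 120 233
spare dark 2755 355 424 120 235
cupplate (177.63275146484375, 152.08041381835938) (68.8179931640625, 75.57606506347656) [612.2 244.3  20. ]
spareplate (388.8938903808594, 156.27560424804688) (67.87156677246094, 74.30830383300781) [ 612.6 -151.4   20. ]
```

View pics/crop.png

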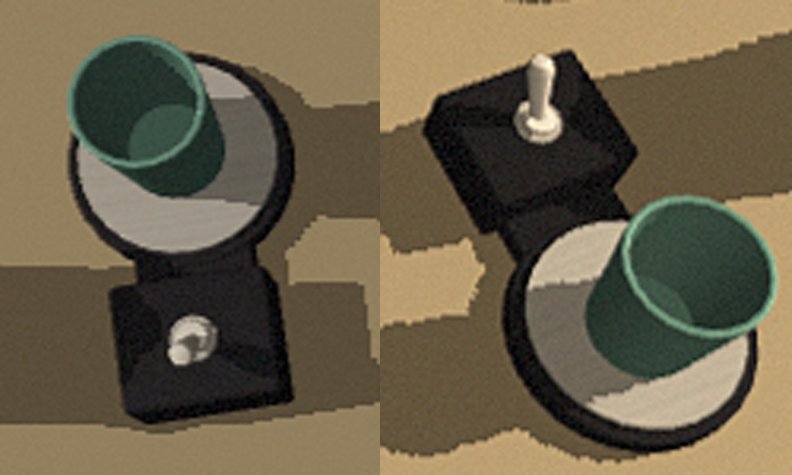

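The crop shows the black box, with the bat leaning away from the plate. In the crop's top view the tip is at (180,353) and the collar at (194,338). In its scene view the tip is at (541,62) and the collar at (538,122). The cup stands on this warmer's plate, so it is the right one.

Run:
```python
from h import *
d=pickle.load(open("f0.pkl","rb"));T,S=d["top"],d["scene"]
t=lambda x,y:(120+x*120/380,100+y*150/475)
s=lambda x,y:(405+(x-380)*130/412,215+y*150/475)
print('base tri',tri(T,t(194,338),S,s(538,122)),'plane',plane(T,t(194,338),47),plane(S,s(538,122),47))
print('tip tri',tri(T,t(180,353),S,s(541,62)),plane(T,t(180,353),84))
print('rim',plane(T,t(138,100),107),plane(S,s(701,265),107))
print('plate',plane(T,t(181.5,157),21))
# box top corners z=45: est. from crop
for p in((110,290),(274,267),(293,401),(130,420)): print(plane(T,t(*p),40).round(1))
```

```text
base tri (array([504.95543527, 228.68945366,  43.98185557]), np.float64(2.376703957001888)) plane [503.97113129 226.80061011  47.        ] [506.54304237 228.55903327  47.        ]
tip tri (array([488.88103301, 225.58556091,  84.19521279]), np.float64(1.2186942876033464)) [488.70342841 225.03573066  84.        ]
rim [620.86406676 247.33408423 107.        ] [623.06404776 250.469554   107.        ]
plate [616.6846528  244.84022196  21.        ]
[532.2 276.9  40. ]
[547.3 184.9  40. ]
[470.1 171.4  40. ]
[457.8 262.2  40. ]
```

Measured pivot (505,228), which the plate centre 117 mm away bears out, with the +x axis at about 0.16 rad. I'll travel over at z 231 with the fingers shut, to about 60 mm behind the bat.

Call:
{"op": "play_rows", "data": {
  "dp": [
    [0.62, -0.8, 0],
    [1.24, -1.6, 0],
    [1.86, -2.4, 0],
    [2.48, -3.2, 0],
    [3.1, -4.0, 0]
  ],
  "rot": [
    [0, 0, 0],
    [0, 0, 0],
    [0, 0, 0],
    [0, 0, 0],
    [0, 0, 0]
  ],
  "fingers": 0
}}

```text
clock: 0.52
eef_pos: [304.0, -370.9, 230.9]
tcp_rot: [-3.141, 0.0, 0.423]
contact_force: [1.3, -0.3, 0.2]
opening: 0.299
grasp_force: 0.0
```

Call:
{"op": "play_rows", "data": {
  "dp": [
    [0.62, -0.8, 0],
    [1.24, -1.6, 0],
    [1.86, -2.4, 0],
    [2.48, -3.2, 0],
    [3.1, -4.0, 0]
  ],
  "rot": [
    [0, 0, 0],
    [0, 0, 0],
    [0, 0, 0],
    [0, 0, 0],
    [0, 0, 0]
  ]
}}

```text
clock: 0.93
eef_pos: [351.2, -174.2, 231.2]
tcp_rot: [3.142, -0.0, 0.423]
contact_force: [1.9, -0.0, -0.2]
opening: 0.002
grasp_force: 0.0
```

Call:
{"op": "play_rows", "data": {
  "dp": [
    [0.62, -0.8, 0],
    [1.24, -1.6, 0],
    [1.86, -2.4, 0],
    [2.48, -3.2, 0],
    [3.1, -4.0, 0]
  ],
  "rot": [
    [0, 0, 0],
    [0, 0, 0],
    [0, 0, 0],
    [0, 0, 0],
    [0, 0, 0]
  ]
}}

```text
clock: 1.35
eef_pos: [398.5, 22.8, 231.4]
tcp_rot: [3.141, -0.0, 0.424]
contact_force: [1.4, -0.5, 0.3]
opening: 0.0
grasp_force: 0.0
```

Call:
{"op": "play_rows", "data": {
  "dp": [
    [0.62, -0.8, 0],
    [1.24, -1.6, 0],
    [1.86, -2.4, 0],
    [2.48, -3.2, 0],
    [3.1, -4.0, 0]
  ],
  "rot": [
    [0, 0, 0.5],
    [0, 0, 1],
    [0, 0, 1.5],
    [0, 0, 2],
    [0, 0, 2.5]
  ]
}}

```text
clock: 1.77
eef_pos: [445.7, 219.8, 231.1]
tcp_rot: [3.141, 0.0, 0.16]
contact_force: [1.4, -0.5, -0.3]
opening: -0.005
grasp_force: 0.0
```

Call:
{"op": "play_rows", "data": {
  "dp": [
    [0, 0, 0],
    [0, 0, 0],
    [0, 0, 0],
    [0, 0, 0]
  ],
  "rot": [
    [0, 0, 0],
    [0, 0, 0],
    [0, 0, 0],
    [0, 0, 0]
  ]
}}

```text
clock: 2.1
eef_pos: [445.4, 216.6, 231.0]
tcp_rot: [3.141, 0.001, 0.162]
contact_force: [0.2, -0.4, 0.4]
opening: 0.0
grasp_force: 0.0
```

Call:
{"op": "play_rows", "data": {
  "dp": [
    [0, 0, 0.8],
    [0, 0, 1.6],
    [0, 0, 2.4],
    [0, 0, 3.2],
    [0, 0, 4.0]
  ],
  "rot": [
    [0, 0, 0],
    [0, 0, 0],
    [0, 0, 0],
    [0, 0, 0],
    [0, 0, 0]
  ]
}}

```text
clock: 2.52
eef_pos: [446.0, 216.2, 70.4]
tcp_rot: [-3.141, -0.001, 0.16]
contact_force: [0.7, 0.3, -0.2]
opening: -0.001
grasp_force: 0.0
```

Call:
{"op": "play_rows", "data": {
  "dp": [
    [0.15, 0, 0],
    [0.3, 0, 0],
    [0.45, 0, 0],
    [0.6, 0, 0],
    [0.6, 0, 0]
  ],
  "rot": [
    [0, 0, 0],
    [0, 0, 0],
    [0, 0, 0],
    [0, 0, 0],
    [0, 0, 0]
  ]
}}

```text
clock: 2.93
eef_pos: [472.5, 222.2, 73.4]
tcp_rot: [-3.14, -0.004, 0.161]
contact_force: [-0.8, -0.4, -0.8]
opening: -0.003
grasp_force: 0.0
```

Run:
```python
from rig import telemetry, optics
import cv2,numpy as np
s=telemetry.sense();print(s["eef_pos"],s["contact_force"])
f=optics.grab_frame("scene")["color"][180:370,380:560,::-1];g=optics.grab_frame("top")["color"][100:290,110:290,::-1]
cv2.imwrite("pics/c2.png",np.hstack([cv2.resize(x,(400,422),interpolation=2) for x in(g,f)]))
```

```text
[472.5151679  222.18965299  73.41344608] [-0.83028306 -0.37853921 -0.79257811]
```

View pics/c2.png

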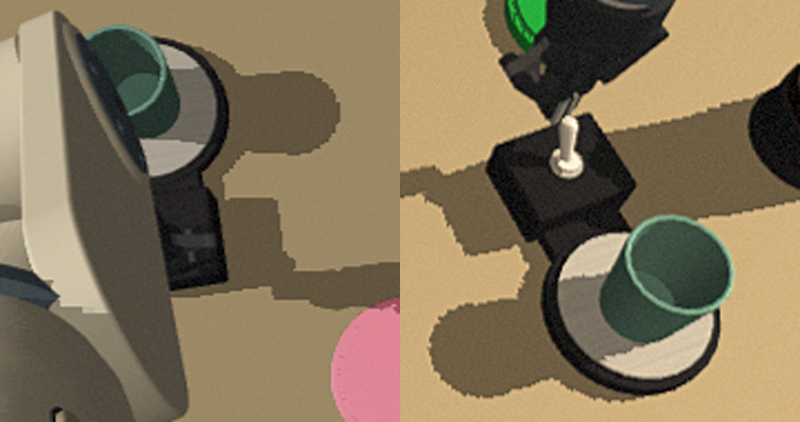

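The shut fingers are right behind the bat (right crop, about (565,112)), lined up with it. The cup hasn't been touched. Next I push towards the plate.

Call:
{"op": "play_rows", "data": {
  "dp": [
    [0.13, 0, 0],
    [0.26, 0, 0],
    [0.39, 0, 0],
    [0.52, 0, 0],
    [0.65, 0, 0]
  ],
  "rot": [
    [0, 0, 0],
    [0, 0, 0],
    [0, 0, 0],
    [0, 0, 0],
    [0, 0, 0]
  ]
}}

```text
clock: 3.45
eef_pos: [496.3, 226.0, 71.4]
tcp_rot: [-3.141, -0.001, 0.162]
contact_force: [1.0, 0.1, -0.1]
opening: 0.001
grasp_force: 0.0
```

Run:
```python
from rig import telemetry, optics
import cv2,numpy as np
s=telemetry.sense();print(s["eef_pos"],s["contact_force"])
f=optics.grab_frame("scene")["color"][180:370,380:560,::-1]
cv2.imwrite("pics/c3.png",cv2.resize(f,(540,570),interpolation=2))
```

```text
[496.29435036 225.99890522  71.38480008] [ 0.95458329  0.12702751 -0.06082745]
```

View pics/c3.png

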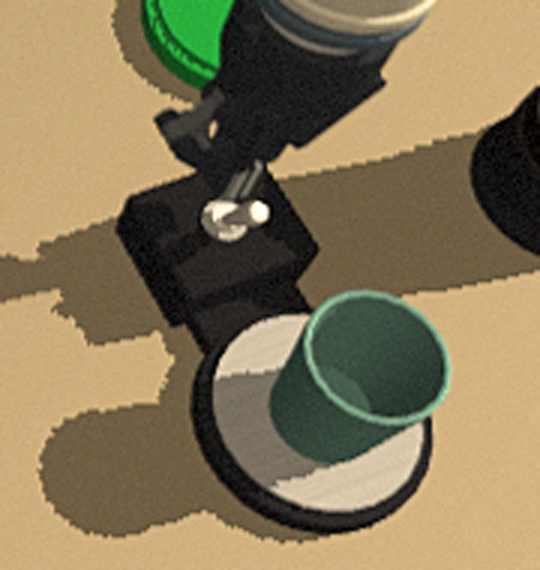

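The bat has snapped over: its tip is now at crop (258,210), on the plate side, and the cup is unmoved. Now I back off and rise, then check.

Call:
{"op": "play_rows", "data": {
  "dp": [
    [-0.4, 0, 0],
    [-0.8, 0, 0],
    [-1.2, 0, 0],
    [-1.2, 0, -0.8],
    [-1.2, 0, -1.6]
  ],
  "rot": [
    [0, 0, 0],
    [0, 0, 0],
    [0, 0, 0],
    [0, 0, 0],
    [0, 0, 0]
  ]
}}

```text
clock: 3.92
eef_pos: [445.8, 217.1, 134.4]
tcp_rot: [3.14, 0.005, 0.162]
contact_force: [0.6, -0.0, 0.1]
opening: -0.002
grasp_force: 0.0
```

Call:
{"op": "play_rows", "data": {
  "dp": [
    [-0.3, 0, -0.8],
    [-0.6, 0, -1.6],
    [-0.6, 0, -2.4],
    [-0.6, 0, -2.4],
    [-0.6, 0, -2.4]
  ],
  "rot": [
    [0, 0, 0],
    [0, 0, 0],
    [0, 0, 0],
    [0, 0, 0],
    [0, 0, 0]
  ]
}}

```text
clock: 4.33
eef_pos: [425.6, 214.8, 233.2]
tcp_rot: [-3.14, -0.005, 0.162]
contact_force: [0.5, -0.1, -0.3]
opening: 0.006
grasp_force: 0.0
```

Run:
```python
from rig import telemetry, optics
from h import *
s=telemetry.sense();print(s["eef_pos"],s["contact_force"])
F=optics.grab_frame("scene")
c=np.array([380,180]);k=3
for a in(-.4,0,.4):
    L=40*np.sin(a);print(a,(proj(F,[505+L*.987,228+L*.16,45+40*np.cos(a)])-c)*k)
A=pickle.load(open("f0.pkl","rb"))["scene"]["color"].astype(int);D=np.abs(A-F["color"]).max(2)
print('cup diff',(D[275:340,470:530]>40).mean(),'spare diff',(D[265:305,230:270]>40).mean())
cv2.imwrite("pics/c4.png",cv2.resize(F["color"][180:370,380:560,::-1],(540,570),interpolation=2))
```

```text
[425.55972587 214.75512926 233.19285473] [ 0.47660393 -0.06113184 -0.30512458]
-0.4 [225.49433734 167.01083656]
0 [240.8336531  186.44646806]
0.4 [253.32198681 211.86803085]
cup diff 0.0 spare diff 0.173125
```

View pics/c4.png

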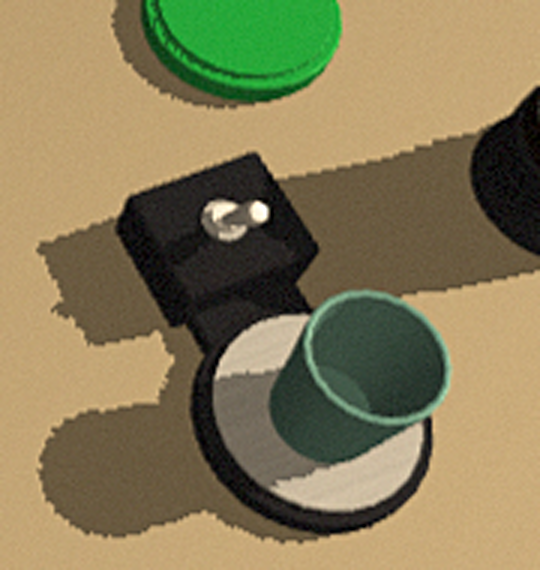

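The tip at (258,211) matches the predicted on position (253,212), and the cup is unmoved. The difference in the spare's region is probably the arm's shadow, so I'll check that before handing in.

Run:
```python
from rig import optics
from h import *
F=optics.grab_frame("scene")["color"];A=pickle.load(open("f0.pkl","rb"))["scene"]["color"]
cv2.imwrite("pics/c5.png",np.hstack([cv2.resize(x[250:420,190:310,::-1],(360,510),interpolation=2) for x in(A,F)]))
```

```text
(no output)
```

View pics/c5.png

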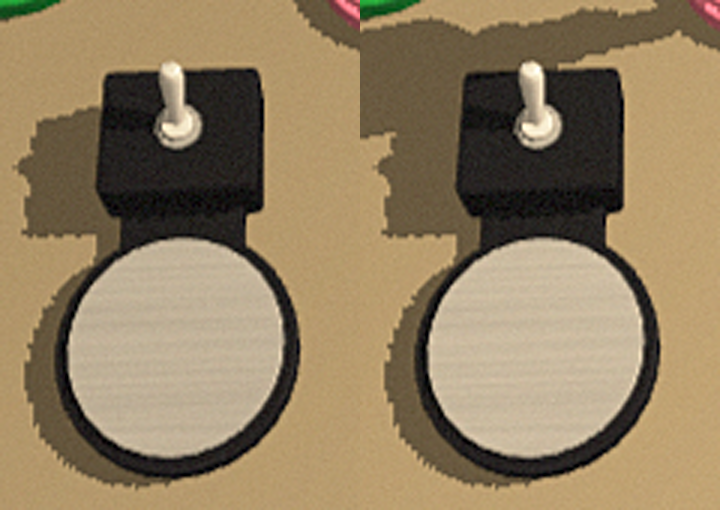

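The spare's bat is unchanged, with its tip at (171,66) before and (531,66) now in the side-by-side crop. Only the arm's shadow differs.

```bash
python3 -c "
from rig import r
print(r.sign_off())"
```

```text
the job is handed in; nothing more can be done
None
```

The warmer with the cup is switched on, its toggle resting on the plate side; the cup and the other warmer's toggle have not moved in the camera images, the arm is clear, and the job is handed in (no verdict was returned).

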